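Take the filter carrier off its keeper hook

TASK

Take the filter carrier off its safety hook: push its hanging bar back against the hook's sprung keeper until the keeper is fully open, keep it pressed while you lift the bar out past the hook's nose, then stand the carrier upright in the drip tray and let go. Be gentle: never push hard against, pull at or force the hook, set the carrier down without dropping it, and leave the other things where they are.

Things in the scene. Friction and masses are not known exactly. Their poses are not given: they have to be found in the camera images.
- carrier: Loose filter carrier, 0.3 to 0.46 kg, 260 mm tall, hung by its bar. Origin: centre of the underside of its grey base (80 x by 84 y by 6 mm), z up, x and y parallel to the stand's at the start. A fixed white ribbed cartridge, 62 mm across, reaches z = 133 mm. Two upright straps, 14 (x) by 4 (y) mm, at y = +-36 mm join base, hanging bar and the grip plate on top.
- carrier_bar (a point): Centre of the carrier's hanging bar, 190 mm above its underside: square 10 by 10 mm, along the carrier's y between the straps. At the start it lies on the hook's floor.
- carrier_grip (a point): Centre of the carrier's black grip plate, 247 mm above its underside and 57 mm above the bar: 12 mm thick (x), 76 mm long (y), 26 mm high. Pinch its flat faces, which look to the carrier's +x and -x.
- stand: Fixed grey stand with a steel hook. Origin on the work surface below the bar's starting place. Base 10 mm thick, x -65 to 125, y +-60; column x 90 to 112 mm, 228 mm high. The hook, 34 mm wide, reaches to -x between the straps and ends 18 to 36 mm in -x of the origin; where it sits in its 18 mm slot is not measured. Pushing or pulling it with over 16 N forces it.
- hook_floor (a point): Where the bar lies at the start: on the hook's floor, 215 mm high (floor 10 mm thick), on the stand. A front wall carries a nose that reaches back in +x over the bar: underside 229 mm high (4 mm above the bar), top 237 mm. To clear the nose the bar must first go 10 to 28 mm in the stand's +x, depending on the slot: it must be felt.
- keeper_way (a point): Point on the stand 30 mm in +x of the starting bar, at bar height, within the keeper's housing. Keeper: dark steel block, 237 mm high, sliding in +x: 4 N to start, 0.45 N more per mm. It leaves a 3 mm mouth behind the nose; 7 mm of press frees the bar. At 9.5 mm (spring about 8.5 N, bar 2.5 mm past the nose) the bar meets rigid cheeks beside it, also 237 mm high.
- clear_front (a point): Point on the stand, 85 mm in -x of the starting bar and 35 mm above it. With the bar here, having been lifted straight up past the nose and then drawn to -x, the carrier is just clear of the hook. (Between the cartridge's top and the hook's underside there are 42 mm at the start.)
- tray: Fixed grey drip tray, 160 by 160 mm outside, 18 mm high, walls 5 mm. Origin at the centre of its underside.
- tray_in (a point): Centre of the drip tray's inner floor, 5 mm above the work surface.
- soap: Bystander: white closed bottle, 64 mm in diameter, 150 mm tall; origin at the centre of its underside.
- spare: Bystander: brown ribbed filter cartridge standing upright, 65 mm in diameter, 127 mm tall; origin at the centre of its underside.
- beaker: Bystander: white open beaker, 76 mm in diameter, 90 mm tall; origin at the centre of its underside.
Not all that is in view belongs to the job. Several things look just like the stand: the one meant starts nearest to the robot's base.

How it is judged:
On the way, in this order (a step that is already met when the one before it is completed fails the run):
1. the bar is pressed against the sprung keeper (more than 5.8 N between carrier and stand) while it is still in the hook (contact force between carrier and stand above 5.8 N and x of carrier_bar in the frame of stand above 0.005 m and z of carrier_bar in the frame of stand below 0.23 m), for 0.1 s.
2. the carrier is lifted off and drawn clear in front of the hook, not dropped (x of carrier_bar in the frame of stand below -0.04 m and z of carrier_bar in the frame of stand above 0.21 m), for 0.05 s.
At the end, for the whole second after the job is handed in: The carrier stands upright (within 0.06 rad) and at rest with its base flat on the floor of the drip tray (underside within 6 mm of the floor), its centre within 50 mm of the tray's centre, released (horizontal distance between carrier and tray_in below 0.05 m and z of carrier in the frame of tray_in between -0.004 and 0.006 m and angle between carrier's own z axis and vertical below 0.06 rad and linear speed of carrier below 0.02 m/s); the robot touches nothing.
It fails at once if the hook is forced: more than 16 N between carrier and stand while the bar is off its starting place (4 mm along the hook, or 2.5 mm up) (contact force between carrier and stand above 16 N and (x of carrier_bar in the frame of stand above 0.004 m or x of carrier_bar in the frame of stand below -0.004 m or z of carrier_bar in the frame of stand above 0.2225 m)).
It fails at once if the carrier is dropped: it falls faster than 0.35 m/s with no finger on it (linear speed of carrier above 0.35 m/s and contact force between the fingers and carrier below 0.1 N).
It fails at once if a bystander is moved by more than 20 mm (distance of any of soap, spare, beaker from where it was at the start of the episode above 0.02 m).
It also fails if it takes over 72 s, if anything falls off the work surface, if the arm or the gripper's body presses on something with over 40 N, if the wrist force passes 120 N, or if a joint passes its speed limit or range.

ROBOT

A 6-joint arm with a two-finger parallel gripper is mounted at the origin on the work surface. World frame = base frame: x ahead of the robot, y to its left, z up, the work surface at z = 0. Lengths are in m, angles in rad, forces in N, time in s.
With the tool pointing down it reaches from about 0.35 to 0.775 m from the base axis. Payload 7.3 kg.
Tool frame: the origin (TCP) lies midway between the tips of the shut fingers; the grasp point (between the pads) lies 19 mm behind it (robot.grasp_offset is the z of the grasp point in the tool frame, in m); z points along the fingers, y is the direction in which the jaws open and shut (so a half turn about z gives the same grasp; the last joint's range is limited). The gripper opens to 92 mm and grips with 3 to 60 N. Pads are 19 mm wide; open, the fingers measure 130 mm over their backs; the gripper's body (75 mm by 190 mm) begins 47 mm behind the grasp point.
Start: joints at [1.178, 0.342, 1.524, -0, 1.275, -0.146], TCP at [0.128, 0.509, 0.227] pointing down, gripper open.
Joint ranges: [-2.53, 2.53], [-0.77, 2.02], [0.04, 2.7], [-1, 4.14], [0.28, 2.66], [-3.11, 3.11]. Speed limits (rad/s): [2.57, 2.57, 3.14, 3.14, 3.14, 3.14].

INTERFACE

Orientations are given as [roll, pitch, yaw] about the fixed x, y, z axes, in that order (R = Rz(yaw) Ry(pitch) Rx(roll)).
In Python, from cell import observe, imaging, workorder, robot gives the robot as it stands. The module is installed in compiled form; this text tells all that it offers.
- The arm moves only by the tool send_rows, never from a script. Its argument "series" is a list of rows, each a list of 7 numbers: the shift along the tool's x, y, z in m, then the turn, a rotation vector about the tool's x, y, z in rad, then the closure, from 0 (fully open) to 1 (shut). A call has 1 to 5 rows; each row shifts and turns the commanded pose from where the row before left it, along the tool's axes as they then stand; what a row does not reach is not made up. A row lasts 1/12 s, in which the tool goes at most 41.7 mm and 7.16 degrees, less where a joint would pass 70% of its speed; a pose out of reach is approached as far as the arm can. A call is refused whole if a number of a shift passes 0.0417 or a number of a turn 0.125, either way. A call with a gripper value outside its range is refused whole. The fingers move at their own pace and stop on an object; "newtons" is the grip in N (left out, the last holds). Time passes only in rows, so rows that do not move let the fingers close. It gives the time, the measured TCP pose, the force and the opening at its end, in the units of the state.
- observe(): the state, without advancing time (a new reading comes with each control period).
- imaging.read_camera(name): name is "side" or "top"; returns a dict with "color" (384x512x3 uint8, red, green, blue), "range_z" (384x512 float32, m along the optical axis (not along the pixel's ray), 0 where there is no reading), "vfov" (degrees; the focal length in pixels is half the picture's height over the tangent of half this angle, whatever the lens; pixels are square), "cx", "cy" (the principal point, pixels), "T" (4x4, takes a point from camera to world coordinates). Camera axes: x right, y down, z forward; pixel columns grow to the right and rows downward; lengths in m; the calibration is good to about 2 mm. A picture is of the moment at which its call begins.
- workorder.hand_in(): hands the job in, once; it reports no verdict.
The state is a dict: "time": time; "qpos": joint angles; "qvel": joint speeds; "joint_efforts": joint torques, N m; "tool_pos": TCP position; "tool_rot": TCP orientation; "contact_force": force on the tool from outside, world axes, zero at the start; "torque": the same for the moment, N m; "opening": finger opening in m.
Only numpy, scipy, OpenCV 4.12 (cv2) and the standard library are available. Lean on these libraries where they do the work, as an engineer would, in place of code of your own. Each camera call takes 0.05 s, during which the arm holds its last target.

## Working session

There is one attempt and no reset: what is moved stays moved. The work goes in short steps, Python scripts to look and compute and a tool call to move; the robot and the scene stay as the last step left them, time stands still between calls to the robot, and variables do not carry over. Pictures are saved under pics/ and viewed, and the job is handed in when it is done.

Besides the shell and the picture viewer there is one more tool, called after "Emit:" by a JSON object that holds its "api" and its "payload". send_rows: Moves the arm, as the interface text tells. Its arguments: {"type":"object","properties":{"series":{"type":"array","items":{"type":"array","items":{"type":"number"}}},"newtons":{"type":"number"}},"required":["series"]}

```bash
mkdir -p pics; cat > h.py <<'E'
import numpy as np, cv2
from cell import observe, imaging, workorder, robot
def cam(n):
    c=imaging.read_camera(n); h=c["color"].shape[0]
    c["f"]=h/2/np.tan(np.radians(c["vfov"])/2)
    v,u=np.mgrid[:c["color"].shape[0],:c["color"].shape[1]]
    z=c["range_z"]
    P=np.stack([(u-c["cx"])/c["f"]*z,(v-c["cy"])/c["f"]*z,z],-1)
    c["P"]=P@c["T"][:3,:3].T+c["T"][:3,3]
    c["P"][z==0]=np.nan
    return c
def save(n,im): cv2.imwrite("pics/"+n+".png",im[:,:,::-1])
E
python3 - <<'E'
from h import *
for n in ("side","top"):
    c=cam(n); save(n+"0",c["color"]); np.savez("/tmp/"+n+"0.npz",P=c["P"],color=c["color"],T=c["T"],f=c["f"],cx=c["cx"],cy=c["cy"])
    print(n,c["f"],c["cx"],c["cy"],c["T"].round(3).tolist())
s=observe(); print({k:np.round(v,3).tolist() for k,v in s.items()}, robot.grasp_offset)
E
```

```text
side 468.1814907656548 265.8530253602197 189.3504916229129 [[0.834, -0.399, 0.38, 0.007], [-0.551, -0.604, 0.576, -0.914], [-0.001, -0.69, -0.724, 1.34], [0.0, 0.0, 0.0, 1.0]]
top 354.13966386110604 248.8641903846784 184.89453965038203 [[-0.012, -0.999, 0.049, 0.56], [-1.0, 0.013, 0.005, -0.011], [-0.006, -0.049, -0.999, 1.17], [0.0, 0.0, 0.0, 1.0]]
{'time': 0.1, 'qpos': [1.178, 0.343, 1.525, -0.0, 1.275, -0.146], 'qvel': [-0.002, -0.002, -0.003, -0.0, -0.001, 0.0], 'joint_efforts': [0.002, -43.201, -24.469, 0.072, 0.053, -0.0], 'tool_pos': [0.128, 0.509, 0.226], 'tool_rot': [-3.14, -0.0, 2.895], 'contact_force': [-0.801, -0.49, 0.029], 'torque': [-0.05, -0.064, -0.017], 'opening': 0.092} -0.0188
```

View pics/side0.png

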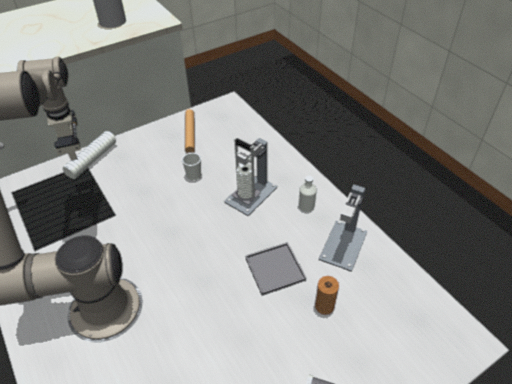

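View pics/top0.png

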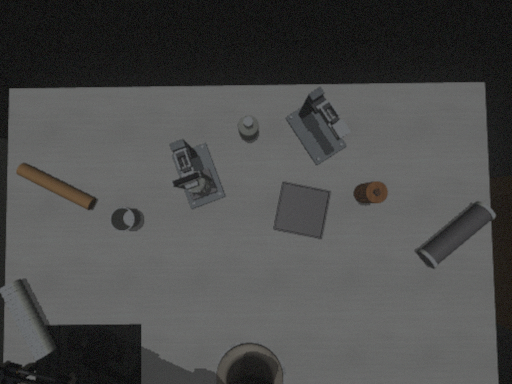

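The side view shows a stand carrying the carrier at about (250,180) and an empty look-alike stand at (345,235). The tray is at (275,268), the soap at (307,195), the spare at (326,295) and the beaker at (192,167). In the top view the carrier's stand is at (197,175), the look-alike at (318,127) and the tray at (302,210). I'll take the one with the carrier (nearest the base), check it in a crop, and measure it.

```bash
python3 - <<'E'
from h import *
S=np.load("/tmp/side0.npz");T=np.load("/tmp/top0.npz")
a=cv2.resize(S["color"][120:230,205:310],None,fx=4,fy=4,interpolation=cv2.INTER_CUBIC)
b=cv2.resize(T["color"][130:220,150:235],None,fx=4.5,fy=4.5,interpolation=cv2.INTER_CUBIC)
b=np.clip(b.astype(int)*2,0,255).astype(np.uint8)
h=max(a.shape[0],b.shape[0]);im=np.zeros((h,a.shape[1]+b.shape[1],3),np.uint8)
im[:a.shape[0],:a.shape[1]]=a;im[:b.shape[0],a.shape[1]:]=b
if im.shape[1]>800: im=cv2.resize(im,None,fx=800/im.shape[1],fy=800/im.shape[1])
save("crop0",im)
def at(N,u,v): return N["P"][v,u].round(3)
for u,v in((302,210),(318,127),(197,175),(187,180),(248,122),(376,192),(125,218)):print("top",u,v,at(T,u,v))
for u,v in((275,268),(345,235),(250,180),(245,145),(262,143)):print("side",u,v,at(S,u,v))
# stand base plates from top: z 0.006..0.014
P=T["P"]
for nm,(u0,u1,v0,v1) in dict(st=(150,235,130,215),look=(275,360,80,170),).items():
    q=P[v0:v1,u0:u1].reshape(-1,3); m=(q[:,2]>0.006)&(q[:,2]<0.016)
    print(nm,m.sum(),cv2.minAreaRect(q[m][:,:2].astype(np.float32)))
    m=(q[:,2]>0.2); print(" high",m.sum(),q[m].min(0).round(3),q[m].max(0).round(3))
q=P[170:250,260:345].reshape(-1,3); m=(q[:,2]>0.012)&(q[:,2]<0.025); print("tray wall",m.sum(),cv2.minAreaRect(q[m][:,:2].astype(np.float32)))
E
```

```text
top 302 210 [ 0.533 -0.178  0.006]
top 318 127 [ 0.806 -0.236  0.007]
top 197 175 [0.63  0.123 0.29 ]
top 187 180 [0.618 0.149 0.283]
top 248 122 [ 0.793 -0.005  0.152]
top 376 192 [ 0.586 -0.378  0.128]
top 125 218 [0.514 0.403 0.007]
side 275 268 [ 0.532 -0.176  0.003]
side 345 235 [ 0.818 -0.201  0.009]
side 250 180 [0.62 0.12 0.13]
side 245 145 [0.616 0.137 0.288]
side 262 143 [0.708 0.173 0.227]
st 971 ((0.6562343835830688, 0.18665048480033875), (0.27633723616600037, 0.27213239669799805), 3.1523733139038086)
 high 868 [0.6   0.114 0.2  ] [0.732 0.207 0.294]
look 1591 ((0.8080870509147644, -0.23447610437870026), (0.26108503341674805, 0.25995635986328125), 3.482637643814087)
 high 865 [ 0.728 -0.277  0.2  ] [ 0.868 -0.168  0.242]
tray wall 312 ((0.5347458720207214, -0.17511214315891266), (0.1603860855102539, 0.15937145054340363), 77.93167877197266)
```

View pics/crop0.png

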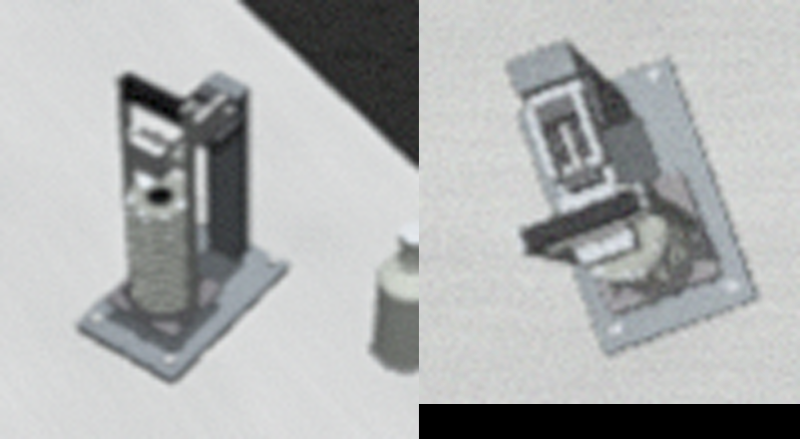

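```bash
python3 - <<'E'
from h import *
S=np.load("/tmp/side0.npz");T=np.load("/tmp/top0.npz")
P=T["P"]
m=np.zeros(P.shape[:2],np.uint8); 
m[130:215,160:235]=((P[...,2]>0.0075)&(P[...,2]<0.03))[130:215,160:235]
m=cv2.morphologyEx(m,cv2.MORPH_OPEN,np.ones((2,2)))
n,l,st,_=cv2.connectedComponentsWithStats(m); k=1+np.argmax(st[1:,4]); q=P[l==k]
print("base",st[k],cv2.minAreaRect(q[:,:2].astype(np.float32)),q[:,2].mean())
for nm,N in(("top",T),("side",S)):
    P=N["P"]; g=(P[...,2]>0.262)&(P[...,2]<0.30)&(abs(P[...,0]-.63)<.1)&(abs(P[...,1]-.14)<.1)
    q=P[g]; print(nm,"grip",g.sum(),cv2.minAreaRect(q[:,:2].astype(np.float32)),q.mean(0),q[:,2].max())
    # top face only
    if nm=="top":
        q=P[g&(P[...,2]>.283)];print(len(q),cv2.minAreaRect(q[:,:2].astype(np.float32)),q.mean(0),np.median(q[:,2]))
    g=(P[...,2]>0.215)&(P[...,2]<0.245)&(abs(P[...,0]-.68)<.09)&(abs(P[...,1]-.15)<.1)
    q=P[g];print(nm,"hook",g.sum(),cv2.minAreaRect(q[:,:2].astype(np.float32)))
E
```

```text
base [192 144  24  28 376] ((0.6911146640777588, 0.14748170971870422), (0.11589831858873367, 0.06245981156826019), 21.135162353515625) nan
top grip 185 ((0.6232460737228394, 0.1518980860710144), (0.014102119021117687, 0.07569290697574615), 19.507108688354492) [0.62247452 0.15016592 0.28740902] 0.2936841349438193
156 ((0.6227152943611145, 0.15162032842636108), (0.013364470563828945, 0.07547116279602051), 21.027002334594727) [0.62283556 0.15120529 0.2900425 ] 0.29020760539628865
top hook 593 ((0.6676682233810425, 0.15921376645565033), (0.1326056271791458, 0.07189887017011642), 12.042564392089844)
side grip 159 ((0.6162523627281189, 0.1516532003879547), (0.02040088176727295, 0.08070266246795654), 23.3618221282959) [0.61561536 0.14693777 0.28040881] 0.294499863227377
side hook 322 ((0.6544386744499207, 0.17385151982307434), (0.13741318881511688, 0.08087770640850067), 30.905691146850586)
```

```bash
python3 - <<'E'
from h import *
T=np.load("/tmp/top0.npz")
def pl(u,v,z):
    d=T["T"][:3,:3]@np.array([(u-T["cx"])/T["f"],(v-T["cy"])/T["f"],1]);o=T["T"][:3,3]
    return (o+d*(z-o[2])/d[2])[:2]
A,B,C=[pl(u,v,.01) for u,v in((205.5,142.2),(225.3,196.1),(192.1,208.6))]
print(A,B,C,np.linalg.norm(A-B),np.linalg.norm(B-C),np.degrees(np.arctan2(*(A-B)[::-1])),np.degrees(np.arctan2(*(C-B)[::-1]))-90)
P=T["P"]
# base by robust: points z in .008-.013
m=(P[...,2]>.0075)&(P[...,2]<.0125)&(abs(P[...,0]-.67)<.15)&(abs(P[...,1]-.14)<.12)
q=P[m]
best=None
for deg in np.arange(15,26,.25):
    r=np.radians(deg);e=np.array([np.cos(r),np.sin(r)]);n=np.array([-e[1],e[0]])
    for s in [0]:
        a=q[:,:2]@e;b=q[:,:2]@n
        h=[np.percentile(a,p) for p in(1,99)]+[np.percentile(b,p) for p in(1,99)]
        ar=(h[1]-h[0])*(h[3]-h[2])
        if best is None or ar<best[0]: best=(ar,deg,h)
print(len(q),best)
# axis of stand with yaw 20.5 : position of origin
for deg in (20,20.5,21):
  r=np.radians(deg);e=np.array([np.cos(r),np.sin(r)]);n=np.array([-e[1],e[0]])
  c=(A+C)/2
  print(deg,"origin from base",c-30e-3*e, "edges",A@e,B@e,A@n,B@n,C@n)
  g=(P[...,2]>0.2)&(P[...,2]<0.25)&(abs(P[...,0]-.68)<.09)&(abs(P[...,1]-.16)<.1)
  w=P[g][:,:2]; 
  col=P[(P[...,2]>0.222)&(P[...,2]<0.231)&(abs(P[...,0]-.72)<.05)&(abs(P[...,1]-.18)<.06)][:,:2]
  print(" col rear x",np.percentile(col@e,98)," y range",np.percentile(col@n,[2,98]), "grip",np.array([.6228,.1516])@e,np.array([.6228,.1516])@n)
E
```

```text
[0.75997416 0.13664136] [0.58126573 0.07286127] [0.54173528 0.18190125] 0.18974879484371068 0.11598437501521394 19.641213463782496 19.92718328283435
660 (np.float64(0.021982296375753094), np.float64(19.75), [np.float64(0.574502987750509), np.float64(0.7606326316260538), np.float64(-0.1261626485070042), np.float64(-0.008060577724278628)])
20 origin from base [0.62266394 0.1490107 ] edges 0.7608762116415353 0.571131137069206 -0.13152559494562718 -0.1303373945493042 -0.014353113201035933
 col rear x 0.7482506434619496  y range [-0.08952304 -0.05200673] grip 0.6370908179536352 -0.07055274395208275
20.5 origin from base [0.62275456 0.14876509] edges 0.7596994770336131 0.5699719962452499 -0.13816040012474678 -0.13531642784255699 -0.01933784914231206
 col rear x 0.7477446445229727  y range [-0.09597865 -0.05846372] grip 0.6364508784628373 -0.07610965315833923
21 origin from base [0.62284731 0.14852027] edges 0.7584648883692189 0.5687694498470435 -0.14478468385448712 -0.1402851562659307 -0.024321112431506458
 col rear x 0.7471817019343046  y range [-0.10242687 -0.06491627] grip 0.6357624707735248 -0.08166076631983721
```

```bash
cat >> h.py <<'E'
from scipy.spatial.transform import Rotation as R
def plan(tp,yawdeg,n=None,step=0.038,cl=0):
    s=observe();p=np.array(s["tool_pos"]);r=R.from_euler("xyz",s["tool_rot"])
    t=R.from_euler("xyz",[np.pi,0,np.radians(yawdeg)])
    w=(r.inv()*t).as_rotvec(); d=np.array(tp)-p
    n=n or int(max(1,np.ceil(np.linalg.norm(d)/step),np.ceil(np.linalg.norm(w)/0.115)))
    print("n",n,"from",p.round(4),np.degrees(s["tool_rot"]).round(2),"t",s["time"])
    for i in range(n):
        print([round(float(x),4) for x in list(r.inv().apply(d/n))+list(w/n)+[cl]]); r=r*R.from_rotvec(w/n)
def st():
    s=observe();e=np.array([np.cos(np.radians(20)),np.sin(np.radians(20))]);f=np.array(s["contact_force"])
    p=np.array(s["tool_pos"])-[.6228,.151,.258]
    print("t",round(s["time"],2),"x,y,z rel grip mm",(1000*np.array([p[:2]@e,-p[0]*e[1]+p[1]*e[0],p[2]])).round(2),"F",(f[:2]@e).round(2),(f[1]*e[0]-f[0]*e[1]).round(2),f[2].round(2),"M",np.round(s["torque"],2),"rot",np.degrees(s["tool_rot"]).round(2),"open",s["opening"])
E
python3 -c "
from h import *
plan([.6228,.151,.335],110)"
```

```text
n 17 from [0.1281 0.5088 0.2261] [-1.7992e+02 -1.0000e-02  1.6586e+02] t 0.1
[-0.0334, -0.0133, -0.0064, -0.0001, 0.0, 0.0573, 0.0]
[-0.0341, -0.0114, -0.0064, -0.0001, 0.0, 0.0573, 0.0]
[-0.0347, -0.0094, -0.0064, -0.0001, 0.0, 0.0573, 0.0]
[-0.0351, -0.0074, -0.0064, -0.0001, 0.0, 0.0573, 0.0]
[-0.0355, -0.0054, -0.0064, -0.0001, 0.0, 0.0573, 0.0]
[-0.0358, -0.0033, -0.0064, -0.0001, 0.0, 0.0573, 0.0]
[-0.0359, -0.0013, -0.0064, -0.0001, 0.0, 0.0573, 0.0]
[-0.0359, 0.0008, -0.0064, -0.0001, 0.0, 0.0573, 0.0]
[-0.0358, 0.0028, -0.0064, -0.0001, 0.0, 0.0573, 0.0]
[-0.0356, 0.0049, -0.0064, -0.0001, 0.0, 0.0573, 0.0]
[-0.0352, 0.0069, -0.0064, -0.0001, 0.0, 0.0573, 0.0]
[-0.0348, 0.0089, -0.0064, -0.0001, 0.0, 0.0573, 0.0]
[-0.0342, 0.0109, -0.0064, -0.0001, 0.0, 0.0573, 0.0]
[-0.0335, 0.0129, -0.0064, -0.0001, 0.0, 0.0573, 0.0]
[-0.0327, 0.0148, -0.0064, -0.0001, 0.0, 0.0573, 0.0]
[-0.0318, 0.0166, -0.0064, -0.0001, 0.0, 0.0573, 0.0]
[-0.0308, 0.0184, -0.0064, -0.0001, 0.0, 0.0573, 0.0]
```

Emit:
{"api": "send_rows", "payload": {"series": [[-0.033,-0.013,-0.02,0,0,0.057,0],[-0.034,-0.0115,-0.02,0,0,0.057,0],[-0.0345,-0.0095,-0.02,0,0,0.057,0],[-0.035,-0.0075,-0.02,0,0,0.057,0],[-0.0355,-0.0055,-0.02,0,0,0.057,0]]}}

```text
time: 0.52
tool_pos: [0.2738, 0.4027, 0.3274]
tool_rot: [-3.141, -0.0, 2.607]
contact_force: [0.7, 2.3, 0.5]
opening: 0.0919
```

Emit:
{"api": "send_rows", "payload": {"series": [[-0.036,-0.0035,-0.005,0,0,0.057,0],[-0.036,-0.0015,-0.005,0,0,0.057,0],[-0.036,0.001,0,0,0,0.057,0],[-0.036,0.003,0,0,0,0.057,0],[-0.0355,0.005,0,0,0,0.057,0]]}}

```text
time: 0.93
tool_pos: [0.4204, 0.2975, 0.3366]
tool_rot: [-3.141, -0.0, 2.322]
contact_force: [0.5, 1.0, 0.4]
opening: 0.0917
```

```bash
python3 -c "
from h import *
plan([.6228,.151,.335],110)"
```

```text
n 7 from [0.4204 0.2975 0.3366] [-1.7998e+02 -1.0000e-02  1.3303e+02] t 0.9333
[-0.035, 0.0069, 0.0002, -0.0, -0.0, 0.0574, 0.0]
[-0.0346, 0.0089, 0.0002, -0.0, -0.0, 0.0574, 0.0]
[-0.034, 0.0108, 0.0002, -0.0, -0.0, 0.0574, 0.0]
[-0.0333, 0.0128, 0.0002, -0.0, -0.0, 0.0574, 0.0]
[-0.0325, 0.0147, 0.0002, -0.0, -0.0, 0.0574, 0.0]
[-0.0317, 0.0165, 0.0002, -0.0, -0.0, 0.0574, 0.0]
[-0.0307, 0.0183, 0.0002, -0.0, -0.0, 0.0574, 0.0]
```

Emit:
{"api": "send_rows", "payload": {"series": [[-0.035,0.007,0,0,0,0.057,0],[-0.0345,0.009,0,0,0,0.057,0],[-0.034,0.011,0,0,0,0.057,0],[-0.033,0.013,0,0,0,0.057,0],[-0.0325,0.0145,0,0,0,0.057,0]]}}

```text
time: 1.35
tool_pos: [0.5655, 0.1942, 0.3362]
tool_rot: [-3.141, -0.0, 2.037]
contact_force: [0.7, 0.6, 0.0]
opening: 0.0915
```

Emit:
{"api": "send_rows", "payload": {"series": [[-0.0315,0.0165,0,0,0,0.057,0],[-0.02,0.012,0,0,0,0.057,0],[0,0,0,0,0,0,0],[0,0,0,0,0,0,0]]}}

```text
time: 1.68
tool_pos: [0.6128, 0.1604, 0.3352]
tool_rot: [-3.139, -0.001, 1.924]
contact_force: [-0.7, 0.8, 0.3]
opening: 0.0918
```

```bash
python3 -c "
from h import *
st();plan([.6228,.151,.335],110)
c=cam('top');P=c['P'];save('top1',c['color'])
s=cam('side');save('side1',cv2.resize(s['color'][60:240,180:330],None,fx=3.3,fy=3.3))
"
```

```text
t 1.68 x,y,z rel grip mm [-6.16 12.26 77.21] F -0.4 0.99 0.3 M [-0.07  0.03  0.03] rot [-1.7986e+02 -5.0000e-02  1.1026e+02] open 0.09175971583192723
n 1 from [0.6128 0.1604 0.3352] [-1.7986e+02 -5.0000e-02  1.1026e+02] t 1.6833
[-0.0123, 0.0061, 0.0002, -0.0024, -0.0008, 0.0045, 0.0]
```

View pics/side1.png

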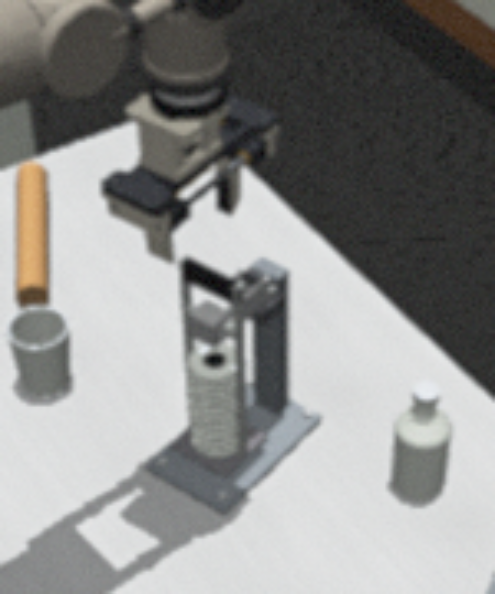

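Emit:
{"api": "send_rows", "payload": {"series": [[-0.012,0.006,0,-0.002,-0.001,0.004,0],[0,0,0.025,0,0,0,0],[0,0,0.03,0,0,0,0],[0,0,0.022,0,0,0,0],[0,0,0,0,0,0,0]], "newtons": 8}}

```text
time: 2.2
tool_pos: [0.6201, 0.1522, 0.255]
tool_rot: [-3.135, -0.001, 1.923]
contact_force: [-0.5, -0.3, -0.5]
opening: 0.0919
```

Emit:
{"api": "send_rows", "payload": {"series": [[0,0,0,0,0,0,0.5],[0,0,0,0,0,0,0.5],[0,0,0,0,0,0,0.5]]}}

```text
time: 2.45
tool_pos: [0.6232, 0.1525, 0.2622]
tool_rot: [3.136, 0.002, 1.922]
contact_force: [-0.8, -0.1, -0.2]
opening: 0.0755
```

```bash
python3 -c "
from h import *
st();plan([.6228,.151,.258],110)
s=cam('side');save('side2',cv2.resize(s['color'][60:240,180:330],None,fx=3.3,fy=3.3))
"
```

```text
t 2.45 x,y,z rel grip mm [0.89 1.25 4.2 ] F -0.82 0.19 -0.19 M [-0.08  0.05  0.04] rot [1.7965e+02 1.1000e-01 1.1014e+02] open 0.07552097898526763
n 1 from [0.6232 0.1525 0.2622] [1.7965e+02 1.1000e-01 1.1014e+02] t 2.45
[-0.0012, -0.0009, 0.0042, 0.0061, 0.0019, 0.0024, 0.0]
```

View pics/side2.png

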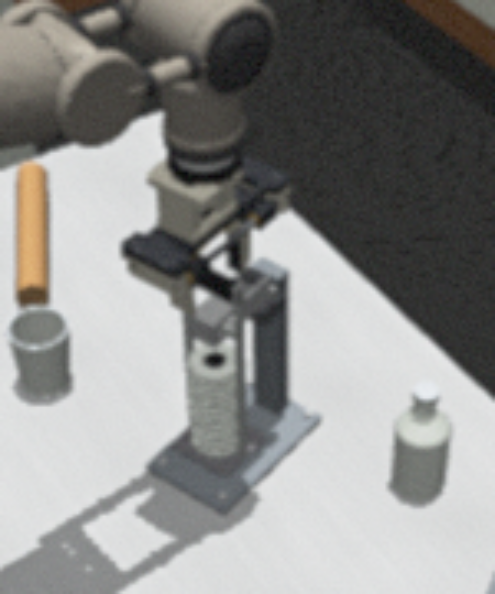

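Emit:
{"api": "send_rows", "payload": {"series": [[-0.001,-0.001,0.003,0,0,0,0.7],[0,0,0,0,0,0,0.7],[0,0,0,0,0,0,0.7],[0,0,0,0,0,0,0.8],[0,0,0,0,0,0,0.8]]}}

```text
time: 2.92
tool_pos: [0.6218, 0.1509, 0.2568]
tool_rot: [3.139, 0.001, 1.922]
contact_force: [-0.6, 1.0, 0.2]
opening: 0.0389
```

```bash
python3 -c "
from h import *
st()"
```

```text
t 2.92 x,y,z rel grip mm [-0.98  0.22 -1.18] F -0.21 1.1 0.19 M [-0.01 -0.02 -0.04] rot [1.7987e+02 5.0000e-02 1.1011e+02] open 0.03889495548423532
```

Emit:
{"api": "send_rows", "payload": {"series": [[0,0,0,0,0,0,1],[0,0,0,0,0,0,1],[0,0,0,0,0,0,1],[0,0,0,0,0,0,1],[0,0,0,0,0,0,1]]}}

```text
time: 3.33
tool_pos: [0.6216, 0.1509, 0.2567]
tool_rot: [3.14, 0.001, 1.922]
contact_force: [-0.3, 0.2, 1.0]
opening: 0.0116
```

```bash
python3 -c "
from h import *
st()"
```

```text
t 3.33 x,y,z rel grip mm [-1.17  0.29 -1.31] F -0.22 0.28 1.03 M [-0.14  0.14  0.  ] rot [1.7991e+02 5.0000e-02 1.1011e+02] open 0.011644537575787156
```

Emit:
{"api": "send_rows", "payload": {"series": [[0,0,0,0,0,0,1],[0,0,0,0,0,0,1],[0,0,-0.0015,0,0,0,1],[0,0,0,0,0,0,1],[0,0,0,0,0,0,1]], "newtons": 50}}

```text
time: 3.75
tool_pos: [0.6216, 0.1509, 0.2575]
tool_rot: [3.141, 0.001, 1.922]
contact_force: [-0.5, 0.2, -3.9]
opening: 0.012
```

```bash
python3 -c "
from h import *
st()"
```

```text
t 3.75 x,y,z rel grip mm [-1.18  0.33 -0.46] F -0.42 0.35 -3.87 M [-0.05  0.01  0.03] rot [1.7995e+02 4.0000e-02 1.1011e+02] open 0.011978868297424223
```

Emit:
{"api": "send_rows", "payload": {"series": [[0,0.001,0,0,0,0,1],[0,0.001,0,0,0,0,1],[0,0.001,0,0,0,0,1],[0,0,0,0,0,0,1],[0,0,0,0,0,0,1]]}}

```text
time: 4.17
tool_pos: [0.6246, 0.152, 0.2581]
tool_rot: [3.14, 0.001, 1.922]
contact_force: [0.2, 0.2, -3.7]
opening: 0.0118
```

```bash
python3 -c "
from h import *
st()"
```

```text
t 4.17 x,y,z rel grip mm [2.03 0.29 0.08] F 0.29 0.12 -3.71 M [-0.05  0.01 -0.06] rot [1.7989e+02 5.0000e-02 1.1011e+02] open 0.01177614725154494
```

Emit:
{"api": "send_rows", "payload": {"series": [[0,0.001,0,0,0,0,1],[0,0.001,0,0,0,0,1],[0,0,0,0,0,0,1],[0,0,0,0,0,0,1]]}}

```text
time: 4.5
tool_pos: [0.6265, 0.1527, 0.2582]
tool_rot: [3.14, 0.001, 1.922]
contact_force: [-0.2, 0.3, -4.1]
opening: 0.0114
```

```bash
python3 -c "
from h import *
st()"
```

```text
t 4.5 x,y,z rel grip mm [4.03 0.31 0.2 ] F -0.11 0.32 -4.08 M [-0.05  0.09 -0.01] rot [1.7988e+02 5.0000e-02 1.1011e+02] open 0.011432137616267189
```

Moved 5 mm freely, with no contact yet. I'll continue in 2 mm steps.

Emit:
{"api": "send_rows", "payload": {"series": [[0,0.001,0,0,0,0,1],[0,0.001,0,0,0,0,1],[0,0,0,0,0,0,1],[0,0,0,0,0,0,1]]}}

```text
time: 4.83
tool_pos: [0.6284, 0.1534, 0.2582]
tool_rot: [3.14, 0.001, 1.922]
contact_force: [0.4, 0.2, -3.6]
opening: 0.0118
```

```bash
python3 -c "
from h import *
st()"
```

```text
t 4.83 x,y,z rel grip mm [6.04 0.3  0.2 ] F 0.46 0.07 -3.58 M [-0.12  0.05  0.02] rot [1.7988e+02 5.0000e-02 1.1011e+02] open 0.011778212967383826
```

Emit:
{"api": "send_rows", "payload": {"series": [[0,0.001,0,0,0,0,1],[0,0.001,0,0,0,0,1],[0,0,0,0,0,0,1],[0,0,0,0,0,0,1]]}}

```text
time: 5.17
tool_pos: [0.6303, 0.154, 0.2582]
tool_rot: [3.14, 0.001, 1.922]
contact_force: [0.3, 0.1, -4.1]
opening: 0.0115
```

```bash
python3 -c "
from h import *
st()"
```

```text
t 5.17 x,y,z rel grip mm [8.04 0.3  0.19] F 0.36 0.0 -4.11 M [-0.05  0.04 -0.  ] rot [1.7988e+02 5.0000e-02 1.1011e+02] open 0.011476034033704292
```

Emit:
{"api": "send_rows", "payload": {"series": [[0,0.001,0,0,0,0,1],[0,0.001,0,0,0,0,1],[0,0,0,0,0,0,1],[0,0,0,0,0,0,1]]}}

```text
time: 5.5
tool_pos: [0.6321, 0.1547, 0.2582]
tool_rot: [3.14, 0.001, 1.922]
contact_force: [-0.4, 0.6, -3.8]
opening: 0.0119
```

```bash
python3 -c "
from h import *
st()"
```

```text
t 5.5 x,y,z rel grip mm [10.04  0.32  0.21] F -0.13 0.68 -3.78 M [-0.1   0.03 -0.04] rot [1.7988e+02 5.0000e-02 1.1011e+02] open 0.011864643152249676
```

Emit:
{"api": "send_rows", "payload": {"series": [[0,0.001,0,0,0,0,1],[0,0.001,0,0,0,0,1],[0,0,0,0,0,0,1],[0,0,0,0,0,0,1]]}}

```text
time: 5.83
tool_pos: [0.634, 0.1554, 0.2582]
tool_rot: [3.14, 0.001, 1.922]
contact_force: [0.2, -0.3, -4.9]
opening: 0.0112
```

```bash
python3 -c "
from h import *
st()"
```

```text
t 5.83 x,y,z rel grip mm [12.04  0.3   0.19] F 0.11 -0.32 -4.86 M [-0.08  0.03 -0.  ] rot [1.7988e+02 5.0000e-02 1.1011e+02] open 0.011154099374642177
```

Emit:
{"api": "send_rows", "payload": {"series": [[0,0.001,0,0,0,0,1],[0,0.001,0,0,0,0,1],[0,0,0,0,0,0,1],[0,0,0,0,0,0,1]]}}

```text
time: 6.17
tool_pos: [0.6359, 0.1561, 0.2582]
tool_rot: [3.14, 0.001, 1.922]
contact_force: [0.1, -1.1, -4.1]
opening: 0.0114
```

```bash
python3 -c "
from h import *
st()"
```

```text
t 6.17 x,y,z rel grip mm [14.03  0.31  0.21] F -0.3 -1.01 -4.11 M [-0.09  0.05  0.05] rot [1.7988e+02 5.0000e-02 1.1011e+02] open 0.011422688083824701
```

Emit:
{"api": "send_rows", "payload": {"series": [[0,0.001,0,0,0,0,1],[0,0.001,0,0,0,0,1],[0,0,0,0,0,0,1],[0,0,0,0,0,0,1]]}}

```text
time: 6.5
tool_pos: [0.6378, 0.1568, 0.2582]
tool_rot: [3.14, 0.001, 1.922]
contact_force: [-0.0, -0.3, -3.4]
opening: 0.012
```

```bash
python3 -c "
from h import *
st()
s=cam('side');save('side3',cv2.resize(s['color'][100:220,200:300],None,fx=5,fy=5,interpolation=cv2.INTER_CUBIC))"
```

```text
t 6.5 x,y,z rel grip mm [16.05  0.3   0.21] F -0.14 -0.28 -3.44 M [-0.12  0.02 -0.01] rot [1.7988e+02 5.0000e-02 1.1011e+02] open 0.012010016581108446
```

View pics/side3.png

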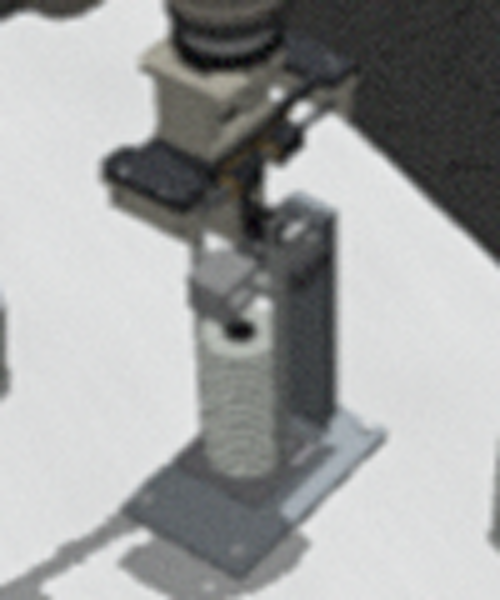

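The hook's front block is at about (225,285). The carrier is held upright and has moved back towards the column, so the keeper is still ahead of the bar.

Emit:
{"api": "send_rows", "payload": {"series": [[0,0.001,0,0,0,0,1],[0,0.0005,0,0,0,0,1],[0,0,0,0,0,0,1],[0,0,0,0,0,0,1]]}}

```text
time: 6.88
tool_pos: [0.6391, 0.1573, 0.2582]
tool_rot: [3.14, 0.001, 1.922]
contact_force: [-1.3, 0.1, -4.3]
opening: 0.0114
```

```bash
python3 -c "
from h import *
st()"
```

```text
t 6.88 x,y,z rel grip mm [17.5   0.33  0.24] F -1.15 0.54 -4.3 M [-0.12  0.02  0.05] rot [1.7988e+02 5.0000e-02 1.1011e+02] open 0.011446302258442424
```

Emit:
{"api": "send_rows", "payload": {"series": [[0,0.001,0,0,0,0,1],[0,0.0005,0,0,0,0,1],[0,0,0,0,0,0,1],[0,0,0,0,0,0,1]]}}

```text
time: 7.22
tool_pos: [0.64, 0.1576, 0.2582]
tool_rot: [3.141, 0.001, 1.922]
contact_force: [-4.3, -1.0, -2.0]
opening: 0.0117
```

```bash
python3 -c "
from h import *
st()"
```

```text
t 7.22 x,y,z rel grip mm [18.45  0.35  0.25] F -4.42 0.55 -2.01 M [-0.34  0.83 -0.03] rot [1.7996e+02 5.0000e-02 1.1011e+02] open 0.01172193344410942
```

Emit:
{"api": "send_rows", "payload": {"series": [[0,0.001,0,0,0,0,1],[0,0.001,0,0,0,0,1],[0,0.001,0,0,0,0,1],[0,0,0,0,0,0,1],[0,0,0,0,0,0,1]]}}

```text
time: 7.63
tool_pos: [0.6431, 0.1587, 0.2582]
tool_rot: [3.141, 0.001, 1.922]
contact_force: [-4.7, -1.9, -1.4]
opening: 0.0117
```

```bash
python3 -c "
from h import *
st()"
```

```text
t 7.63 x,y,z rel grip mm [21.67  0.3   0.23] F -5.1 -0.15 -1.43 M [-0.49  1.15 -0.02] rot [1.7994e+02 5.0000e-02 1.1010e+02] open 0.011674709280834913
```

Emit:
{"api": "send_rows", "payload": {"series": [[0,0.001,0,0,0,0,1],[0,0.001,0,0,0,0,1],[0,0,0,0,0,0,1],[0,0,0,0,0,0,1]]}}

```text
time: 7.97
tool_pos: [0.6447, 0.1593, 0.2582]
tool_rot: [3.141, 0.001, 1.922]
contact_force: [-5.4, -2.6, -1.9]
opening: 0.0118
```

```bash
python3 -c "
from h import *
st()"
```

```text
t 7.97 x,y,z rel grip mm [23.46  0.32  0.21] F -6.01 -0.61 -1.93 M [-0.55  1.25 -0.03] rot [1.7998e+02 5.0000e-02 1.1011e+02] open 0.01184080201199853
```

Emit:
{"api": "send_rows", "payload": {"series": [[0,0.001,0,0,0,0,1],[0,0.001,0,0,0,0,1],[0,0,0,0,0,0,1],[0,0,0,0,0,0,1]]}}

```text
time: 8.3
tool_pos: [0.6464, 0.1599, 0.2583]
tool_rot: [-3.142, 0.001, 1.922]
contact_force: [-7.4, -2.4, -2.0]
opening: 0.0117
```

```bash
cat >> h.py <<'E'
def avg(n=6):
    e=np.array([np.cos(np.radians(20)),np.sin(np.radians(20))]);F=[]
    for i in range(n):
        c=imaging.read_camera("side"); f=np.array(observe()["contact_force"]);F.append([f[:2]@e,f[1]*e[0]-f[0]*e[1],f[2]])
    print("avgF",np.mean(F,0).round(2),"sd",np.std(F,0).round(2)); return c
E
python3 -c "
from h import *
st();c=avg();st();save('side4',cv2.resize(c['color'][100:220,200:300],None,fx=5,fy=5,interpolation=cv2.INTER_CUBIC))"
```

```text
t 8.3 x,y,z rel grip mm [25.27  0.31  0.26] F -7.81 0.26 -2.05 M [-0.61  1.39 -0.01] rot [-1.8000e+02  5.0000e-02  1.1011e+02] open 0.011702801390744911
avgF [-7.28 -0.13 -1.39] sd [0.24 0.37 0.54]
t 8.6 x,y,z rel grip mm [25.22  0.32  0.23] F -6.85 -0.11 -1.15 M [-0.54  1.43 -0.07] rot [-1.8000e+02  5.0000e-02  1.1011e+02] open 0.012161329160991115
```

View pics/side4.png

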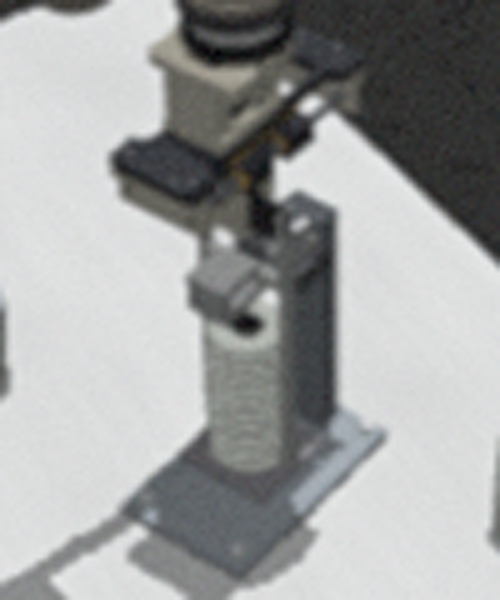

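Emit:
{"api": "send_rows", "payload": {"series": [[0,0.0005,0,0,0,0,1],[0,0.0005,0,0,0,0,1],[0,0,0,0,0,0,1],[0,0,0,0,0,0,1]]}}

```text
time: 8.93
tool_pos: [0.6473, 0.1603, 0.2583]
tool_rot: [-3.141, 0.001, 1.922]
contact_force: [-7.3, -2.6, -1.8]
opening: 0.0121
```

```bash
python3 -c "
from h import *
avg();st()"
```

```text
avgF [-7.58  0.14 -1.31] sd [0.45 0.45 0.72]
t 9.23 x,y,z rel grip mm [26.12  0.32  0.25] F -7.44 -0.57 -1.7 M [-0.6   1.57  0.01] rot [-1.7998e+02  5.0000e-02  1.1011e+02] open 0.011730414869779531
```

Emit:
{"api": "send_rows", "payload": {"series": [[0,0.0005,0,0,0,0,1],[0,0.0005,0,0,0,0,1],[0,0,0,0,0,0,1],[0,0,0,0,0,0,1]]}}

```text
time: 9.57
tool_pos: [0.6481, 0.1605, 0.2582]
tool_rot: [-3.141, 0.001, 1.922]
contact_force: [-7.8, -1.4, -2.2]
opening: 0.0118
```

```bash
python3 -c "
from h import *
avg();st()"
```

```text
avgF [-7.69  0.31 -0.97] sd [0.31 0.42 0.31]
t 9.87 x,y,z rel grip mm [27.01  0.32  0.26] F -8.15 0.54 -0.8 M [-0.64  1.64 -0.03] rot [-1.7997e+02  5.0000e-02  1.1010e+02] open 0.011468586049295942
```

Emit:
{"api": "send_rows", "payload": {"series": [[0,0.0004,0,0,0,0,1],[0,0,-0.001,0,0,0,1],[0,0,-0.001,0,0,0,1],[0,0,-0.001,0,0,0,1],[0,0,0,0,0,0,1]]}}

```text
time: 10.28
tool_pos: [0.6478, 0.1605, 0.2593]
tool_rot: [-3.137, 0.0, 1.922]
contact_force: [-7.2, -2.4, -7.2]
opening: 0.0116
```

```bash
python3 -c "
from h import *
avg(4);st()"
```

```text
avgF [-8.   -0.61 -7.74] sd [0.2  0.29 0.37]
t 10.48 x,y,z rel grip mm [26.77  0.39  1.35] F -8.25 -1.1 -7.48 M [-0.66  1.56 -0.  ] rot [-1.7976e+02  1.0000e-02  1.1010e+02] open 0.011648693246039484
```

Emit:
{"api": "send_rows", "payload": {"series": [[0,0,-0.001,0,0,0,1],[0,0,-0.001,0,0,0,1],[0,0,0,0,0,0,1]]}}

```text
time: 10.73
tool_pos: [0.6478, 0.1606, 0.2613]
tool_rot: [-3.137, 0.0, 1.922]
contact_force: [-7.3, -3.5, -7.7]
opening: 0.0118
```

```bash
python3 -c "
from h import *
avg(4);st()"
```

```text
avgF [-8.05 -0.11 -8.06] sd [0.33 0.38 0.29]
t 10.93 x,y,z rel grip mm [26.77  0.43  3.26] F -8.12 0.5 -7.91 M [-0.65  1.52 -0.  ] rot [-1.7976e+02  1.0000e-02  1.1010e+02] open 0.011778303079633798
```

Emit:
{"api": "send_rows", "payload": {"series": [[0,0,-0.001,0,0,0,1],[0,0,-0.001,0,0,0,1],[0,0,0,0,0,0,1]]}}

```text
time: 11.18
tool_pos: [0.6478, 0.1606, 0.2633]
tool_rot: [-3.137, -0.0, 1.922]
contact_force: [-7.1, -1.6, -6.8]
opening: 0.0118
```

```bash
python3 -c "
from h import *
avg(4);st()"
```

```text
avgF [-7.69 -0.16 -8.32] sd [0.45 0.31 0.46]
t 11.38 x,y,z rel grip mm [26.76  0.49  5.27] F -7.25 0.12 -7.71 M [-0.66  1.51 -0.  ] rot [-179.76   -0.    110.1 ] open 0.01180843709095926
```

Emit:
{"api": "send_rows", "payload": {"series": [[0,0,-0.001,0,0,0,1],[0,0,-0.001,0,0,0,1],[0,0,0,0,0,0,1]]}}

```text
time: 11.63
tool_pos: [0.6478, 0.1606, 0.2653]
tool_rot: [-3.137, -0.0, 1.922]
contact_force: [-7.5, -2.4, -7.4]
opening: 0.0117
```

```bash
python3 -c "
from h import *
avg(4);st()"
```

```text
avgF [-8.07  0.34 -7.44] sd [0.78 0.59 0.23]
t 11.83 x,y,z rel grip mm [26.78  0.48  7.27] F -7.51 0.78 -7.17 M [-0.59  1.55 -0.07] rot [-179.76   -0.    110.1 ] open 0.011500353965027986
```

Emit:
{"api": "send_rows", "payload": {"series": [[0,0,-0.001,0,0,0,1],[0,0,-0.001,0,0,0,1],[0,0,-0.001,0,0,0,1],[0,0,-0.001,0,0,0,1]]}}

```text
time: 12.17
tool_pos: [0.6477, 0.1606, 0.2691]
tool_rot: [-3.137, -0.0, 1.922]
contact_force: [-7.5, -1.8, -9.1]
opening: 0.0118
```

```bash
python3 -c "
from h import *
avg(3);st()"
```

```text
avgF [-7.41  0.13 -8.1 ] sd [0.3  0.29 0.44]
t 12.32 x,y,z rel grip mm [26.8   0.51 11.3 ] F -7.82 -0.16 -7.68 M [-0.52  1.52 -0.06] rot [-179.76   -0.    110.1 ] open 0.01225784664249389
```

Emit:
{"api": "send_rows", "payload": {"series": [[0,0,-0.001,0,0,0,1],[0,0,-0.001,0,0,0,1],[0,0,-0.001,0,0,0,1],[0,0,-0.001,0,0,0,1]]}}

```text
time: 12.65
tool_pos: [0.6477, 0.1606, 0.2731]
tool_rot: [-3.137, -0.0, 1.922]
contact_force: [-6.8, -2.9, -8.4]
opening: 0.0115
```

```bash
python3 -c "
from h import *
avg(3);st()"
```

```text
avgF [-7.66  0.08 -8.27] sd [0.37 0.07 0.8 ]
t 12.8 x,y,z rel grip mm [26.81  0.52 15.36] F -7.16 0.02 -7.9 M [-0.57  1.64 -0.09] rot [-179.76   -0.    110.11] open 0.011796029123374411
```

Emit:
{"api": "send_rows", "payload": {"series": [[0,0,-0.001,0,0,0,1],[0,0,-0.001,0,0,0,1],[0,0,-0.001,0,0,0,1],[0,0,-0.001,0,0,0,1]]}}

```text
time: 13.13
tool_pos: [0.6477, 0.1606, 0.277]
tool_rot: [-3.137, -0.0, 1.922]
contact_force: [-6.5, -3.5, -9.0]
opening: 0.0118
```

```bash
python3 -c "
from h import *
avg(3);st()"
```

```text
avgF [-7.55  0.15 -8.05] sd [0.49 0.45 0.78]
t 13.28 x,y,z rel grip mm [26.83  0.51 19.34] F -7.71 -0.46 -7.45 M [-0.63  1.59  0.03] rot [-179.77   -0.    110.11] open 0.011605545354231136
```

Emit:
{"api": "send_rows", "payload": {"series": [[0,0,-0.001,0,0,0,1],[0,0,-0.001,0,0,0,1],[0,0,-0.001,0,0,0,1],[0,0,-0.001,0,0,0,1]]}}

```text
time: 13.62
tool_pos: [0.6502, 0.1614, 0.2836]
tool_rot: [3.137, 0.001, 1.922]
contact_force: [0.5, -0.8, -4.6]
opening: 0.0119
```

```bash
python3 -c "
from h import *
avg(3);st()"
```

```text
avgF [ 0.26  0.11 -4.38] sd [0.26 0.05 0.63]
t 13.77 x,y,z rel grip mm [28.9   0.33 25.8 ] F 0.5 0.11 -3.95 M [-0.07  0.03  0.02] rot [1.7977e+02 7.0000e-02 1.1012e+02] open 0.011920050880776202
```

Emit:
{"api": "send_rows", "payload": {"series": [[0,0,-0.002,0,0,0,1],[0,0,-0.002,0,0,0,1],[0,0,-0.001,0,0,0,1],[0,0,0,0,0,0,1]]}}

```text
time: 14.1
tool_pos: [0.6495, 0.1611, 0.2889]
tool_rot: [3.138, 0.001, 1.922]
contact_force: [-0.1, 0.3, -3.7]
opening: 0.0118
```

```bash
python3 -c "
from h import *
c=avg(3);st();save('side5',cv2.resize(c['color'][90:210,200:300],None,fx=5,fy=5,interpolation=cv2.INTER_CUBIC))"
```

```text
avgF [-0.26 -0.17 -3.71] sd [0.38 0.09 0.23]
t 14.25 x,y,z rel grip mm [28.32  0.37 30.27] F -0.02 -0.27 -3.93 M [-0.09 -0.01 -0.06] rot [1.7988e+02 5.0000e-02 1.1011e+02] open 0.011697031981430867
```

View pics/side5.png

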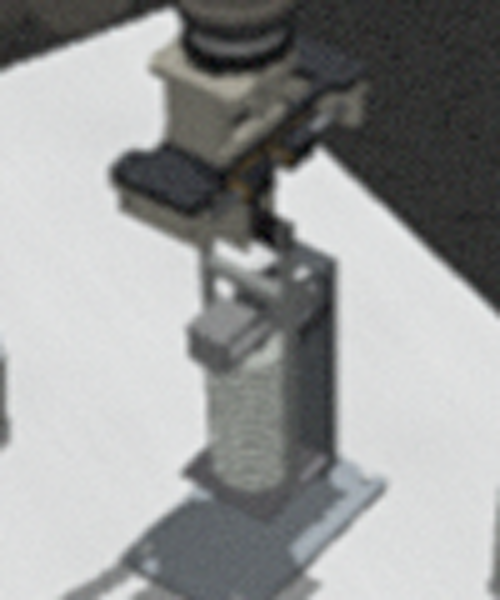

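The bar, at about (250,280), is above the hook's nose block at (225,325), and the wrist carries only the carrier's weight. Now I'll draw it towards -x.

Emit:
{"api": "send_rows", "payload": {"series": [[0,-0.003,0,0,0,0,1],[0,-0.005,0,0,0,0,1],[0,-0.005,0,0,0,0,1],[0,-0.005,0,0,0,0,1],[0,-0.005,0,0,0,0,1]]}}

```text
time: 14.67
tool_pos: [0.627, 0.1529, 0.2884]
tool_rot: [3.14, 0.001, 1.922]
contact_force: [0.1, 1.0, -3.6]
opening: 0.0115
```

```bash
python3 -c "
from h import *
st()"
```

```text
t 14.67 x,y,z rel grip mm [ 4.62  0.36 30.37] F 0.38 0.89 -3.56 M [-0.08  0.   -0.  ] rot [1.7988e+02 5.0000e-02 1.1011e+02] open 0.01151099555277866
```

Emit:
{"api": "send_rows", "payload": {"series": [[0,-0.006,0,0,0,0,1],[0,-0.007,0,0,0,0,1],[0,-0.008,0,0,0,0,1],[0,-0.008,0,0,0,0,1],[0,-0.008,0,0,0,0,1]]}}

```text
time: 15.08
tool_pos: [0.5921, 0.1401, 0.2883]
tool_rot: [3.139, 0.001, 1.922]
contact_force: [0.7, -1.0, -4.7]
opening: 0.0116
```

```bash
python3 -c "
from h import *
st()"
```

```text
t 15.08 x,y,z rel grip mm [-32.57   0.26  30.31] F 0.34 -1.17 -4.66 M [-0.02  0.01  0.01] rot [1.7987e+02 6.0000e-02 1.1011e+02] open 0.011616809763062673
```

Emit:
{"api": "send_rows", "payload": {"series": [[0,-0.011,0,0,0,0,1],[0,-0.014,0,0,0,0,1],[0,-0.014,0,0,0,0,1],[0,-0.014,0,0,0,0,1],[0,-0.008,0,0,0,0,1]]}}

```text
time: 15.5
tool_pos: [0.5339, 0.119, 0.2884]
tool_rot: [3.14, 0.001, 1.922]
contact_force: [1.2, -0.0, -4.3]
opening: 0.0117
```

```bash
python3 -c "
from h import *
c=avg(4);st();save('side6',cv2.resize(c['color'][80:240,170:320],None,fx=3.7,fy=3.7,interpolation=cv2.INTER_CUBIC))
P=cam('side')['P']
"
```

```text
avgF [-0.02 -0.32 -4.03] sd [0.74 0.17 0.29]
t 15.7 x,y,z rel grip mm [-9.227e+01  4.000e-02  3.046e+01] F 0.52 -0.19 -4.43 M [-0.07  0.08 -0.04] rot [1.798e+02 7.000e-02 1.101e+02] open 0.011521048753428085
```

View pics/side6.png

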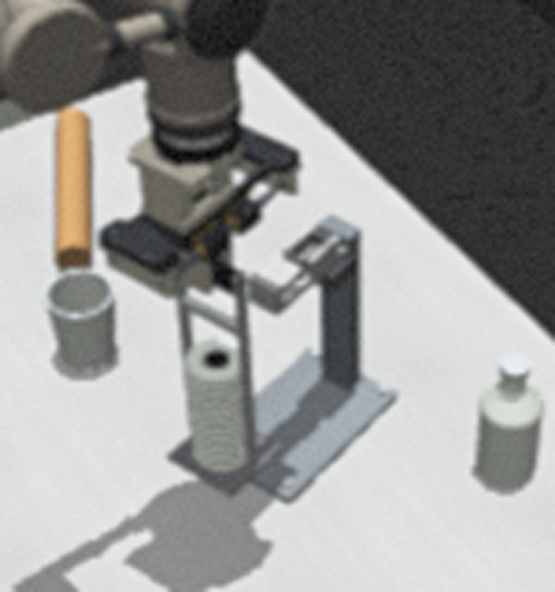

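The carrier hangs clear in front of the hook, at about (215,400), with no contact. On to the tray.

```bash
python3 -c "
from h import *
plan([.535,-.1755,.288],110,step=.03,cl=1)"
```

```text
n 10 from [0.5363 0.1196 0.2882] [1.7982e+02 6.0000e-02 1.1011e+02] t 15.75
[-0.0277, -0.0103, 0.0, 0.0003, 0.0001, 0.0002, 1.0]
[-0.0277, -0.0103, 0.0, 0.0003, 0.0001, 0.0002, 1.0]
[-0.0277, -0.0103, 0.0, 0.0003, 0.0001, 0.0002, 1.0]
[-0.0277, -0.0102, 0.0, 0.0003, 0.0001, 0.0002, 1.0]
[-0.0277, -0.0102, 0.0, 0.0003, 0.0001, 0.0002, 1.0]
[-0.0277, -0.0102, 0.0, 0.0003, 0.0001, 0.0002, 1.0]
[-0.0277, -0.0102, 0.0, 0.0003, 0.0001, 0.0002, 1.0]
[-0.0277, -0.0102, 0.0, 0.0003, 0.0001, 0.0002, 1.0]
[-0.0277, -0.0102, 0.0, 0.0003, 0.0001, 0.0002, 1.0]
[-0.0277, -0.0102, 0.0, 0.0003, 0.0001, 0.0002, 1.0]
```

Emit:
{"api": "send_rows", "payload": {"series": [[-0.008,-0.003,0,0,0,0,1],[-0.014,-0.005,0,0,0,0,1],[-0.02,-0.0075,0,0,0,0,1],[-0.024,-0.009,0,0,0,0,1],[-0.024,-0.009,0,0,0,0,1]]}}

```text
time: 16.17
tool_pos: [0.5355, 0.0222, 0.2877]
tool_rot: [3.14, 0.001, 1.923]
contact_force: [0.9, -0.8, -3.9]
opening: 0.0118
```

Emit:
{"api": "send_rows", "payload": {"series": [[-0.024,-0.009,0,0,0,0,1],[-0.024,-0.009,0,0,0,0,1],[-0.024,-0.009,0,0,0,0,1],[-0.024,-0.009,0,0,0,0,1],[-0.024,-0.009,0,0,0,0,1]]}}

```text
time: 16.58
tool_pos: [0.5343, -0.1067, 0.2878]
tool_rot: [3.14, 0.001, 1.922]
contact_force: [0.9, -0.5, -4.9]
opening: 0.0117
```

Emit:
{"api": "send_rows", "payload": {"series": [[-0.024,-0.009,0,0,0,0,1],[-0.02,-0.0075,0,0,0,0,1],[-0.014,-0.005,0,0,0,0,1],[-0.009,-0.0025,0,0,0,0,1],[0,0,0,0,0,0,1]]}}

```text
time: 17.0
tool_pos: [0.5348, -0.1779, 0.2877]
tool_rot: [3.14, 0.001, 1.92]
contact_force: [0.5, 1.5, -3.0]
opening: 0.0113
```

```bash
python3 - <<'E'
from h import *
plan([.535,-.1755,.288],110,n=1,cl=1)
c=cam('side');st();save('side7',cv2.resize(c['color'][120:320,180:360],None,fx=3,fy=3,interpolation=cv2.INTER_CUBIC))
P=c['P'];q=P[(abs(P[...,0]-.53)<.07)&(abs(P[...,1]+.175)<.07)&(P[...,2]>.03)&(P[...,2]<.24)]
for z in np.arange(.05,.24,.02):
    k=q[abs(q[:,2]-z)<.01]
    if len(k): print(z.round(2),len(k),k[:,:2].mean(0).round(4),k[:,:2].min(0).round(4),k[:,:2].max(0).round(4))
print(np.nanmin(q[:,2]))
E
```

```text
n 1 from [ 0.5348 -0.1779  0.2877] [1.799e+02 8.000e-02 1.100e+02] t 17.0
[0.0022, 0.001, -0.0003, 0.0017, 0.0013, -0.0001, 1.0]
t 17.05 x,y,z rel grip mm [-194.65 -277.39   29.71] F -0.54 -0.55 -4.68 M [-0.31  0.03 -0.01] rot [179.89   0.   110.05] open 0.011757205612172817
0.05 5 [ 0.5224 -0.2112] [ 0.5091 -0.2247] [ 0.5582 -0.1954]
0.07 239 [ 0.5183 -0.1917] [ 0.4808 -0.2289] [ 0.5801 -0.1433]
0.09 79 [ 0.518  -0.1929] [ 0.4996 -0.2146] [ 0.5518 -0.14  ]
0.11 79 [ 0.5193 -0.1953] [ 0.499  -0.2154] [ 0.5512 -0.1442]
0.13 78 [ 0.518  -0.1934] [ 0.5003 -0.2159] [ 0.5484 -0.1426]
0.15 85 [ 0.5183 -0.1942] [ 0.4991 -0.2144] [ 0.5483 -0.1436]
0.17 86 [ 0.5173 -0.1918] [ 0.4989 -0.2137] [ 0.547  -0.1417]
0.19 283 [ 0.5273 -0.1798] [ 0.499  -0.2151] [ 0.5579 -0.1388]
0.21 33 [ 0.5292 -0.1782] [ 0.5096 -0.2142] [ 0.5498 -0.1387]
0.23 20 [ 0.532  -0.1889] [ 0.5103 -0.2146] [ 0.5486 -0.1436]
0.05795978439031191
```

View pics/side7.png

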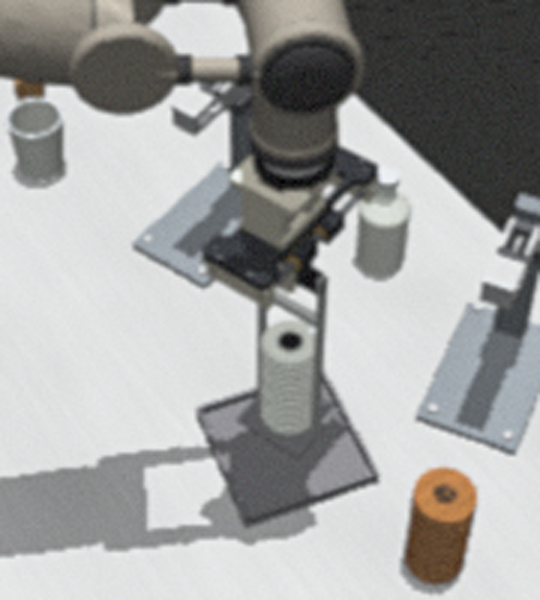

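The carrier is over the tray (about (290,430)), upright with no slant of the cartridge with height. I'll lower it, quickly at first and then by feel.

Emit:
{"api": "send_rows", "payload": {"series": [[0.001,0,0.006,0,0,0,1],[0,0,0.011,0,0,0,1],[0,0,0.013,0,0,0,1],[0,0,0.012,0,0,0,1],[0,0,0.005,0,0,0,1]]}}

```text
time: 17.47
tool_pos: [0.5337, -0.173, 0.2391]
tool_rot: [3.142, -0.002, 1.924]
contact_force: [0.5, 1.2, -4.7]
opening: 0.0113
```

Emit:
{"api": "send_rows", "payload": {"series": [[0,0,0.002,0,0,0,1],[0,0,0.001,0,0,0,1],[0,0,0,0,0,0,1],[0,0,0,0,0,0,1]]}}

```text
time: 17.8
tool_pos: [0.5348, -0.1749, 0.2388]
tool_rot: [3.139, 0.002, 1.922]
contact_force: [0.1, -0.9, -3.7]
opening: 0.0117
```

```bash
python3 -c "
from h import *
avg(4);st()"
```

```text
avgF [ 0.48 -0.01 -4.45] sd [0.32 0.32 0.24]
t 18.0 x,y,z rel grip mm [-194.43 -276.22  -19.49] F 0.41 -0.41 -4.16 M [-0.14  0.01  0.03] rot [1.7985e+02 8.0000e-02 1.1010e+02] open 0.011798426406947596
```

Emit:
{"api": "send_rows", "payload": {"series": [[0,0,0.002,0,0,0,1],[0,0,0.001,0,0,0,1],[0,0,0.001,0,0,0,1],[0,0,0,0,0,0,1],[0,0,0,0,0,0,1]]}}

```text
time: 18.42
tool_pos: [0.5344, -0.175, 0.2339]
tool_rot: [3.14, 0.001, 1.922]
contact_force: [-0.5, -0.8, -4.0]
opening: 0.0119
```

```bash
python3 -c "
from h import *
avg(3);st()"
```

```text
avgF [ 0.15 -0.23 -4.04] sd [0.1  0.21 0.44]
t 18.57 x,y,z rel grip mm [-194.52 -276.15  -23.87] F 0.17 -0.13 -3.55 M [-0.05  0.01 -0.02] rot [1.7988e+02 6.0000e-02 1.1011e+02] open 0.011919615575105258
```

Emit:
{"api": "send_rows", "payload": {"series": [[0,0,0.001,0,0,0,1],[0,0,0.001,0,0,0,1],[0,0,0,0,0,0,1],[0,0,0,0,0,0,1]]}}

```text
time: 18.9
tool_pos: [0.5344, -0.1749, 0.232]
tool_rot: [3.14, 0.001, 1.922]
contact_force: [-0.3, -0.3, -4.2]
opening: 0.0115
```

```bash
python3 -c "
from h import *
avg(3);st()"
```

```text
avgF [ 0.11  0.21 -4.23] sd [0.35 0.14 0.5 ]
t 19.05 x,y,z rel grip mm [-194.51 -276.14  -25.88] F -0.02 0.38 -4.89 M [-0.09  0.07 -0.01] rot [1.7988e+02 5.0000e-02 1.1011e+02] open 0.011756342731112469
```

Emit:
{"api": "send_rows", "payload": {"series": [[0,0,0.001,0,0,0,1],[0,0,0,0,0,0,1],[0,0,0,0,0,0,1]]}}

```text
time: 19.3
tool_pos: [0.5348, -0.1751, 0.2318]
tool_rot: [3.139, 0.002, 1.922]
contact_force: [0.5, 0.6, 2.1]
opening: 0.0115
```

```bash
python3 -c "
from h import *
avg(3);st()"
```

```text
avgF [0.07 0.48 1.81] sd [0.03 0.22 0.81]
t 19.45 x,y,z rel grip mm [-194.23 -276.3   -26.27] F 0.05 0.34 2.95 M [ 0.05  0.15 -0.04] rot [1.7982e+02 1.1000e-01 1.1011e+02] open 0.011663399720627304
```

Emit:
{"api": "send_rows", "payload": {"series": [[0,0,0.001,0,0,0,1],[0,0,0,0,0,0,1],[0,0,0,0,0,0,1]]}}

```text
time: 19.7
tool_pos: [0.535, -0.175, 0.2317]
tool_rot: [3.137, 0.003, 1.922]
contact_force: [-1.2, 1.5, 8.9]
opening: 0.0116
```

```bash
python3 -c "
from h import *
avg(3);st()"
```

```text
avgF [-0.01  1.99  8.2 ] sd [0.15 0.26 0.44]
t 19.85 x,y,z rel grip mm [-194.03 -276.35  -26.3 ] F 0.16 1.9 8.8 M [ 0.22  0.38 -0.06] rot [1.7976e+02 1.6000e-01 1.1012e+02] open 0.011775961018989171
```

Contact with the floor, at the expected height. I'll back off the press, soften the grip and open.

Emit:
{"api": "send_rows", "payload": {"series": [[0,0,-0.0012,0,0,0,1],[0,0,0,0,0,0,1],[0,0,0,0,0,0,1],[0,0,0,0,0,0,1]], "newtons": 4}}

```text
time: 20.18
tool_pos: [0.5348, -0.1751, 0.2317]
tool_rot: [3.139, 0.002, 1.922]
contact_force: [0.6, 1.0, 4.2]
opening: 0.0121
```

```bash
python3 -c "
from h import *
avg(3);st()"
```

```text
avgF [1.06 0.86 5.36] sd [0.27 0.2  0.3 ]
t 20.33 x,y,z rel grip mm [-194.26 -276.29  -26.29] F 0.71 0.74 5.78 M [ 0.06 -0.01 -0.01] rot [1.7983e+02 9.0000e-02 1.1011e+02] open 0.011695918918952145
```

Emit:
{"api": "send_rows", "payload": {"series": [[0,0,0,0,0,0,0.8],[0,0,0,0,0,0,0.7],[0,0,0,0,0,0,0.5],[0,0,0,0,0,0,0.5],[0,0,0,0,0,0,0.5]]}}

```text
time: 20.75
tool_pos: [0.5343, -0.175, 0.2309]
tool_rot: [3.14, 0.0, 1.922]
contact_force: [-0.1, -0.2, 0.9]
opening: 0.0405
```

```bash
python3 -c "
from h import *
c=avg(3);st();save('side8',cv2.resize(c['color'][120:320,180:360],None,fx=3,fy=3,interpolation=cv2.INTER_CUBIC))"
```

```text
avgF [ 0.02 -0.11  0.16] sd [0.29 0.22 0.32]
t 20.9 x,y,z rel grip mm [-194.57 -276.1   -26.85] F -0.35 0.2 -0.03 M [-0.07  0.04  0.01] rot [1.7989e+02 4.0000e-02 1.1011e+02] open 0.04566425434339582
```

View pics/side8.png

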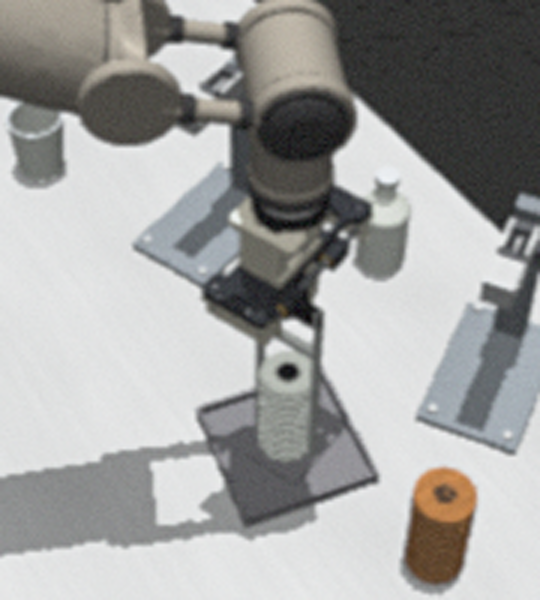

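Released and standing in the tray (base about (285,455)). I'll raise the hand straight up.

Emit:
{"api": "send_rows", "payload": {"series": [[0,0,-0.008,0,0,0,0.5],[0,0,-0.015,0,0,0,0.5],[0,0,-0.025,0,0,0,0.5],[0,0,-0.03,0,0,0,0.5],[0,0,-0.03,0,0,0,0.5]]}}

```text
time: 21.32
tool_pos: [0.5339, -0.1748, 0.3409]
tool_rot: [3.14, 0.001, 1.922]
contact_force: [-0.4, -0.7, 0.8]
opening: 0.046
```

Emit:
{"api": "send_rows", "payload": {"series": [[0.03,0,-0.02,0,0,0,0.5],[0.035,0,0,0,0,0,0.5],[0.035,0,0,0,0,0,0.5],[0.02,0,0,0,0,0,0.5],[0,0,0,0,0,0,0.5]]}}

```text
time: 21.73
tool_pos: [0.4917, -0.059, 0.3609]
tool_rot: [3.138, 0.001, 1.925]
contact_force: [0.5, -0.3, -0.2]
opening: 0.0464
```

```bash
python3 - <<'E'
from h import *
st();c=cam('side');t=cam('top')
save('side9',cv2.resize(c['color'][120:330,170:360],None,fx=2.8,fy=2.8,interpolation=cv2.INTER_CUBIC));save('top9',t['color'])
for C in(c,t):
    P=C['P'];m=(abs(P[...,0]-.535)<.075)&(abs(P[...,1]+.175)<.075)
    g=P[m&(P[...,2]>.25)&(P[...,2]<.28)]; print('grip',len(g),cv2.minAreaRect(g[:,:2].astype(np.float32)) if len(g)>3 else 0,g[:,2].max() if len(g) else 0)
    for z0 in(.03,.05,.07,.09,.11): 
        k=P[m&(abs(P[...,2]-z0)<.01)]
        if len(k)>10: print(z0,len(k),k.mean(0).round(4))
T0=np.load('/tmp/top0.npz')['P']
for n,(x,y,h) in dict(soap=(.793,-.005,.15),spare=(.586,-.378,.127),beaker=(.51,.4,.09)).items():
    for P in(T0,t['P']):
        k=P[(abs(P[...,0]-x)<.06)&(abs(P[...,1]-y)<.06)&(P[...,2]>h-.02)&(P[...,2]<h+.01)]; print(n,len(k),k.mean(0).round(4))
E
```

```text
t 21.73 x,y,z rel grip mm [-195.07 -152.49  102.86] F 0.38 -0.43 -0.23 M [-0.1  -0.02 -0.01] rot [1.7977e+02 5.0000e-02 1.1031e+02] open 0.046369206271597435
grip 144 ((0.5302523374557495, -0.17536652088165283), (0.01799795590341091, 0.07780680060386658), 19.37647247314453) 0.2706570293391448
0.03 77 [ 0.5234 -0.1932  0.0289]
0.05 71 [ 0.5185 -0.1923  0.0492]
0.07 78 [ 0.5189 -0.191   0.0695]
0.09 75 [ 0.5187 -0.1933  0.0902]
0.11 74 [ 0.5182 -0.1939  0.1096]
grip 159 ((0.5364557504653931, -0.17339584231376648), (0.013596768490970135, 0.0760224238038063), 20.085105895996094) 0.268851403673644
0.03 24 [ 0.552  -0.1707  0.0265]
0.05 14 [ 0.5404 -0.1437  0.0524]
0.07 15 [ 0.5437 -0.1479  0.0728]
0.09 11 [ 0.542  -0.149   0.0904]
0.11 16 [ 0.5427 -0.1519  0.1086]
soap 88 [ 0.7965 -0.0036  0.1493]
soap 88 [ 0.7964 -0.0036  0.1496]
spare 418 [ 0.587  -0.3759  0.1264]
spare 418 [ 0.587  -0.3759  0.1264]
beaker 193 [0.5155 0.3897 0.0848]
beaker 199 [0.515  0.389  0.0847]
```

View pics/side9.png

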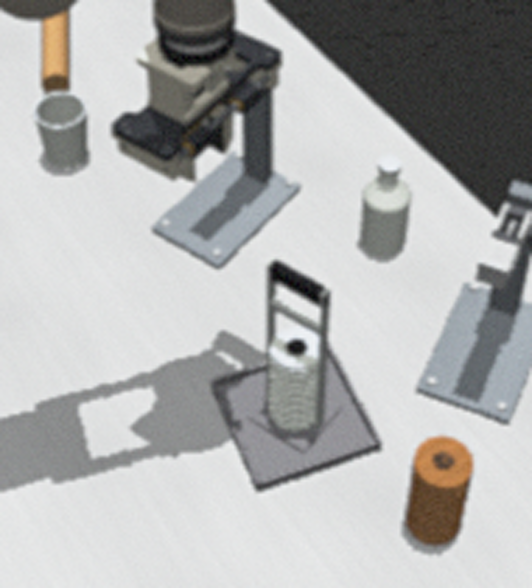

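The carrier stands upright in the tray at about (295,385), within 3 mm of its centre by the top camera. The hand is clear and the bystanders haven't moved. Handing in.

```bash
python3 -c "
from h import *
print(workorder.hand_in());st()"
```

```text
the job is handed in; nothing more can be done
None
the job is handed in; nothing more can be done
```

The carrier is off the hook, standing upright and released in the drip tray, and the job was handed in at about 22 s of the 72 s. `hand_in` reports no verdict, so this rests on my own measurements.

- **Off the hook:** I pinched the grip plate with 50 N and eased the bar back. It met the keeper after about 19 mm of travel. I pressed until the force read 7.7 to 8 N, about 8 mm of press, and held that while lifting straight up. The wrist force on the carrier then fell to just its weight, about 4 N. I drew the bar about 92 mm in front of its starting place.
- **Hook force:** the horizontal readings stayed near 8 N, against the 16 N limit. While lifting, friction on the keeper added about 4 N downward.
- **Set down:** I lowered it by feel and found the floor at the expected height. At touchdown it was briefly pressed about 12 N onto the tray. I backed off, softened the grip to 4 N, opened and raised the hand clear.
- **Last checks:**
    - The carrier's centre is about 3 mm from the tray's centre.
    - The cartridge shows no slant with height.
    - The bystanders moved less than 1 mm.
    - Nothing touches the hand.
- **Disagreement:** the side camera put the grip plate about 6 mm from where the top camera did. The side view sees only one face of the plate, and it showed the same offset before the move. Both place the carrier well within 50 mm.

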